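# Lock the swivel night lamp on its post

## Task

The night lamp's arm hangs loose on its post: turn the collar round the post until its set screw faces the flat on the post, then turn the crank of the set screw down until it is tight on the flat. Leave the figurine, the chopstick holder, the tin and the dish with the marble standing where they are.

Things in the scene. Friction and masses are not known exactly. Their poses are not given: they have to be found in the camera images.
- stand: Fixed lamp stand: grey round foot 140 mm across, 18 mm thick, with a fixed aluminium post 44 mm in diameter, its top 142 mm above the surface. Origin on the post's axis at the surface; z up, -x is the stand's front. One side of the post is cut to a flat over its whole height (25 mm wide, 3.8 mm deep), seen as a D-shaped end above the collar.
- collar_centre (a point): Point on the post's axis at mid-height of the collar, 105 mm above the surface; axes as the stand's. Which way the flat faces differs each time and is not measured: the screw faces it at some collar value between -0.7 and 0.4. Look for it or find it by feel.
- collar (a joint): Angle (rad) of the dark steel collar (72 mm across, 87 to 123 mm above the surface) about the post, growing anticlockwise seen from above, from -1.4 to 1.4. At 0 its set screw points to the stand's -x. Turns against 0.1 N m of friction and stays where left. Screw, crank, lamp and lamp arm turn with it, so pushing any of them sideways turns it.
- lamp (a point): Centre of the white frosted lamp, 80 mm wide, 60 to 127 mm above the surface, 150 mm from the post's axis, on the collar's +y side when collar is 0. A level 14 mm round bar at 105 mm height joins it to the collar, free from 36 to 110 mm from the axis. Axes turn with the collar: -x is the way the screw points.
- crank (a joint): Angle (rad) of the set screw's crank about the screw's level, radial axis. 0: backed off, crank rising at 45 degrees; grows (to 1.6) as the crank is pushed down, screwing in, against 0.15 N m; stays where left. Over the round of the post it jams at 0.35 to 0.4; square on the flat it runs to about 1.3 (30 degrees below level) and is tight.
- screw_head (a point): Crank hub on the set screw's axis, 64 mm from the post's axis, 105 mm above the surface. The crank swings in the upright plane through it, on the collar's -y side when collar is 0. Short of the flat or past it, the screw goes in only partly: crank jams at about 0.55, 0.85 or 1.1 when the collar is 0.3, 0.2 or 0.1 rad off.
- crank_knob (a point): Centre of the crank's dark ball knob, 20 mm in diameter, 75 mm from the screw's axis at the end of the 10 mm thick crank bar. With crank at 0 it is 53 mm to the side of the screw's axis and 158 mm above the surface.
- buddha: Loose white ceramic seated figurine, 88 mm wide, 124 mm high; origin under its centre.
- chopstick_holder: Loose bamboo cup with chopsticks, 70 mm across, about 200 mm high with the sticks; origin under its centre.
- tin: Loose round steel tin with closed lid, 96 mm across, 62 mm high; origin under its centre.
- marble_dish: Loose white dish with a glass marble fixed in it, 100 mm across, 25 mm high; origin under its centre.

How it is judged:
At the end, for the whole second after the job is handed in: The set screw's crank is turned to at least 1.15 rad (tight is about 1.3; it can be reached only with the screw within a few degrees of facing the flat), crank and collar are at rest, and the four bystanders stand upright within 20 mm of where they were (value of joint crank above 1.15 rad and velocity of joint crank between -0.05 and 0.05 rad/s and velocity of joint collar between -0.05 and 0.05 rad/s and distance of each of buddha, chopstick_holder, tin, marble_dish from where it was at the start of the episode below 0.02 m and angle between each of buddha, chopstick_holder, tin, marble_dish's own z axis and vertical below 0.2 rad); the robot touches nothing.
It fails at once if buddha knocked over or shoved away (angle between buddha's own z axis and vertical above 0.4 rad or distance of buddha from where it was at the start of the episode above 0.04 m).
It fails at once if chopstick holder knocked over or shoved away (angle between chopstick_holder's own z axis and vertical above 0.4 rad or distance of chopstick_holder from where it was at the start of the episode above 0.04 m).
It fails at once if tin knocked over or shoved away (angle between tin's own z axis and vertical above 0.4 rad or distance of tin from where it was at the start of the episode above 0.04 m).
It fails at once if marble dish knocked over or shoved away (angle between marble_dish's own z axis and vertical above 0.4 rad or distance of marble_dish from where it was at the start of the episode above 0.04 m).
It also fails if it takes over 72 s, if anything falls off the work surface, if the arm or the gripper's body presses on something with over 40 N, if the wrist force passes 120 N, or if a joint passes its speed limit or range.

## Robot

A 6-joint arm with a two-finger parallel gripper is mounted at the origin on the work surface. World frame = base frame: x ahead of the robot, y to its left, z up, the work surface at z = 0. Lengths are in m, angles in rad, forces in N, time in s.
With the tool pointing down it reaches from about 0.275 to 1 m from the base axis. Payload 8.4 kg.
Tool frame: the origin (TCP) lies where the fingers leave the gripper's body, on its centre line; the fingertips stand 73 mm ahead of it and the grasp point (between the pads) lies 54 mm ahead of it; z points along the fingers, y is the direction in which the jaws open and shut (so a half turn about z gives the same grasp; the last joint's range is limited). The gripper opens to 85 mm and grips with 20 to 120 N. Pads are 22 mm wide; open, the fingers measure 114 mm over their backs; the gripper's body (76 mm by 85 mm) begins 54 mm behind the grasp point. The pads swing forward as they close: fully open they stand 13 mm farther back than shut.
Start: joints at [-1.104, 0.353, 1.633, -0, 1.155, -0.002], TCP at [0.282, -0.558, 0.304] pointing down, gripper open.
Joint ranges: [-2.63, 2.63], [-0.92, 2.1], [0.06, 2.66], [-1.3, 4.44], [0, 2.69], [-3.02, 3.02]. Speed limits (rad/s): [2.22, 2.22, 2.79, 3.14, 3.14, 3.14].

## Interface

Orientations are given as a 3x3 rotation matrix whose columns are the frame's x, y, z axes.
In Python, from station import get_state, optics, workorder gives the robot as it stands.
- The arm moves only by the tool arm_command, never from a script. Its argument "commands" is a list of rows, each an object of numbers: "dx", "dy", "dz": the shift along the tool's x, y, z in units of 30 mm (1.0 is 30 mm); "rx", "ry", "rz": the turn, a rotation vector about the tool's x, y, z in units of 5 degrees (1.0 is 5 degrees); "claw": the finger opening in mm, from 0 to 85.4. In form: [{"dx": .., "dy": .., "dz": .., "rx": .., "ry": .., "rz": .., "claw": ..}, ...]. A call has 1 to 8 rows; each row shifts and turns the commanded pose from where the row before left it, along the tool's axes as they then stand; what a row does not reach is not made up. A row lasts 1/8 s, in which the tool goes at most 62.5 mm and 10.7 degrees, less where a joint would pass 70% of its speed; a pose out of reach is approached as far as the arm can. A call is refused whole if a number of a shift passes 1 or a number of a turn 1, either way. A call with a gripper value outside its range is refused whole. The fingers move at their own pace and stop on an object; the grip force is fixed at half the most. Time passes only in rows, so rows that do not move let the fingers close. It gives the time, the measured TCP pose, the force and the opening at its end, in the units of the state.
- get_state(): the state, without advancing time (a new reading comes with each control period).
- optics.capture(name): name is "scene" or "top"; returns a dict with "pixels" (480x640x3 uint8, red, green, blue), "mtx" (3x3 intrinsics, pixels), "k1" (the pictures are not rectified: a ray, as slopes to the right and down, at radius r is drawn at 1 + k1 r^2 times it, then the intrinsics apply), "world_to_cam" (4x4, takes a point from world to camera coordinates). Camera axes: x right, y down, z forward; pixel columns grow to the right and rows downward; lengths in m; the calibration is good to about 2 mm. A picture is of the moment at which its call begins. There is no depth.
- workorder.close_job(): hands the job in, once; it reports no verdict.
Trained networks look in the newest picture that a camera, given by its name, has taken for a name from the list of things; names that differ only in an ending like _2 or _b are one class to them, and where a whole thing is asked for, a point or a joint stands for the part that bears it (a point fixed in the world has none). Each returns a list of dicts, best first, with "confidence" (0 to 1); they miss things now and then, are a little off and sometimes report something else, mostly with a low value. They report only what shows in the picture. A call takes as long as a camera call.
- optics.search_frame(camera, name): "box" ([left, top, width, height] in pixels, round what is visible of it).
The state is a dict: "time_s": time; "q": joint angles; "joint_velocities": joint speeds; "joint_torque": joint torques, N m; "position": TCP position; "tcp_rot": TCP orientation; "wrist_force": force on the tool from outside, world axes, zero at the start; "torque": the same for the moment, N m; "grip_width": finger opening in m.
Only numpy, scipy, OpenCV 4.12 (cv2) and the standard library are available. Lean on these libraries where they do the work, as an engineer would, in place of code of your own. Each camera call takes 0.05 s, during which the arm holds its last target.

## Working session

There is one attempt and no reset: what is moved stays moved. The work goes in short steps, Python scripts to look and compute and a tool call to move; the robot and the scene stay as the last step left them, time stands still between calls to the robot, and variables do not carry over. Pictures are saved under pics/ and viewed, and the job is handed in when it is done.

Besides the shell and the picture viewer there is one more tool, called as name(argument=value, ...) on one line, values as JSON. arm_command: Moves the arm, as the interface text tells. Its arguments: {"type":"object","properties":{"commands":{"type":"array","items":{"type":"object","properties":{"dx":{"type":"number"},"dy":{"type":"number"},"dz":{"type":"number"},"rx":{"type":"number"},"ry":{"type":"number"},"rz":{"type":"number"},"claw":{"type":"number"}}}}},"required":["commands"]}

```bash
mkdir -p pics; ls; cat > h.py <<'E'
import numpy as np, cv2
from station import get_state, optics, workorder
def cap(n,f=None):
    c=optics.capture(n)
    if f: cv2.imwrite(f,c["pixels"][:,:,::-1])
    return c
def proj(c,P):
    P=np.atleast_2d(np.array(P,float)); T=np.array(c["world_to_cam"]); p=P@T[:3,:3].T+T[:3,3]
    s=p[:,:2]/p[:,2:]; r2=(s**2).sum(1,keepdims=True); s=s*(1+c["k1"]*r2)
    M=np.array(c["mtx"]); return s@M[:2,:2].T+M[:2,2]
def ray(c,uv):
    M=np.array(c["mtx"]); d=cv2.undistortPoints(np.array([[uv]],float),M,np.array([c["k1"],0,0,0,0.]))[0,0]
    T=np.array(c["world_to_cam"]); R=T[:3,:3]; o=-R.T@T[:3,3]; v=R.T@np.array([d[0],d[1],1]); return o,v/np.linalg.norm(v)
def at_z(c,uv,z):
    o,v=ray(c,uv); return o+v*(z-o[2])/v[2]
def tri(c1,u1,c2,u2):
    o1,v1=ray(c1,u1);o2,v2=ray(c2,u2)
    A=np.c_[v1,-v2];s=np.linalg.lstsq(A,o2-o1,rcond=None)[0]
    a=o1+v1*s[0];b=o2+v2*s[1];return (a+b)/2,np.linalg.norm(a-b)
E
python3 - <<'E'
from h import *
s=cap("scene","pics/s0.png");t=cap("top","pics/t0.png")
for n,c in (("scene",s),("top",t)):
    T=c["world_to_cam"];print(n,np.round(-np.array(T)[:3,:3].T@np.array(T)[:3,3],3),np.round(np.array(T)[2,:3],2))
    for k in ["stand","collar","lamp","crank","screw_head","crank_knob","buddha","chopstick_holder","tin","marble_dish"]:
        r=optics.search_frame(n,k);print(n,k,[(np.round(x["box"],1).tolist(),round(x["confidence"],2)) for x in r[:2]])
print(get_state())
E
```

```text
pics
scene [1.205 0.011 1.069] [-0.51 -0.   -0.86]
scene stand [([296.0, 170.0, 79.7, 111.2], 0.6)]
scene collar [([198.1, 200.1, 45.6, 47.1], 0.69), ([296.0, 169.0, 80.6, 81.2], 0.62)]
scene lamp [([293.0, 168.8, 86.5, 80.5], 0.81)]
scene crank [([295.3, 221.0, 17.9, 15.3], 0.45)]
scene screw_head [([296.5, 214.3, 17.7, 24.8], 0.74)]
scene crank_knob [([294.8, 215.4, 23.8, 22.3], 0.62)]
scene buddha []
scene chopstick_holder [([195.5, 259.0, 45.1, 57.8], 0.78), ([295.5, 167.9, 83.3, 80.0], 0.42)]
scene tin [([196.1, 200.9, 46.9, 48.6], 0.57)]
scene marble_dish [([447.2, 227.3, 45.3, 33.4], 0.71), ([325.8, 308.0, 41.4, 46.4], 0.47)]
top [ 0.564 -0.004  1.019] [ 0.04  0.03 -1.  ]
top stand [([261.4, 197.8, 102.9, 124.2], 0.77), ([334.4, 204.4, 28.2, 40.9], 0.65)]
top collar [([263.1, 208.1, 94.8, 115.0], 0.74)]
top lamp [([263.6, 205.9, 94.4, 115.3], 0.77)]
top crank [([336.8, 203.6, 22.9, 42.7], 0.76)]
top screw_head [([336.3, 204.8, 25.5, 37.6], 0.59)]
top crank_knob [([418.5, 140.0, 53.2, 46.6], 0.35)]
top buddha [([282.9, 117.9, 45.3, 40.0], 0.69)]
top chopstick_holder [([421.0, 1
[... 317 characters left out ...]
 -2.37081428e-03]), 'joint_velocities': array([ 7.54936730e-04, -9.95919753e-05, -1.95954183e-04, -2.53638577e-03,
       -1.61299037e-04, -3.03126252e-04]), 'joint_torque': array([ 2.58340209e-03, -6.05174160e+01, -3.42438161e+01,  3.85291178e-04,
        9.07152862e-04,  6.91418123e-06]), 'position': array([ 0.2823774 , -0.55757191,  0.30385856]), 'tcp_rot': array([[ 8.92133350e-01,  4.51772161e-01, -1.45506888e-05],
       [ 4.51772161e-01, -8.92133349e-01,  4.75595468e-05],
       [ 8.50492445e-06, -4.90030539e-05, -9.99999999e-01]]), 'wrist_force': array([-0.89930387, -0.32928275,  0.57068675]), 'torque': array([-0.02563912, -0.021826  ,  0.00308243]), 'grip_width': 0.08503823667701509}
```

```bash
python3 - <<'E'
import cv2
a=cv2.imread("pics/t0.png");cv2.imwrite("pics/t0a.png",cv2.resize(a[180:340,240:400],None,fx=3.75,fy=3.75,interpolation=cv2.INTER_CUBIC))
b=cv2.imread("pics/s0.png");cv2.imwrite("pics/s0a.png",cv2.resize(b[150:310,270:430],None,fx=3.75,fy=3.75,interpolation=cv2.INTER_CUBIC))
E
```

```text
(no output)
```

View pics/t0.png

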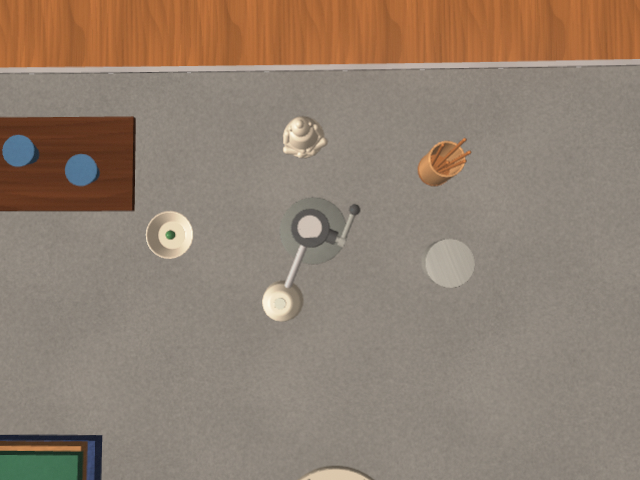

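View pics/s0.png

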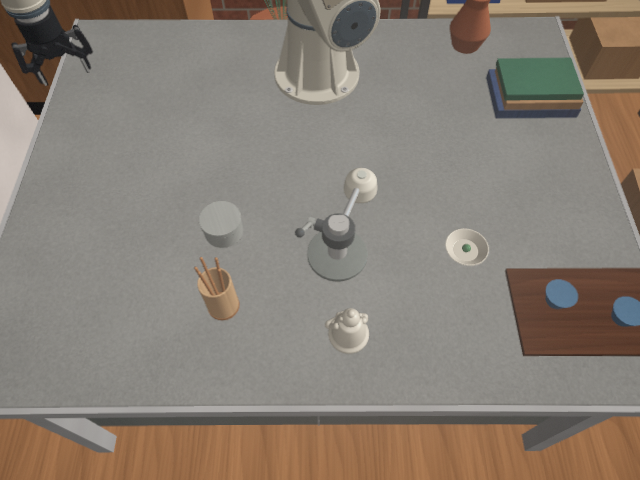

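View pics/t0a.png

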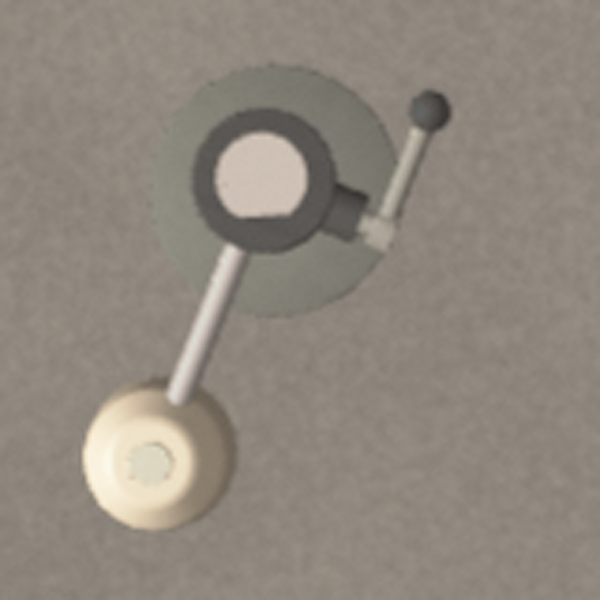

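View pics/s0a.png

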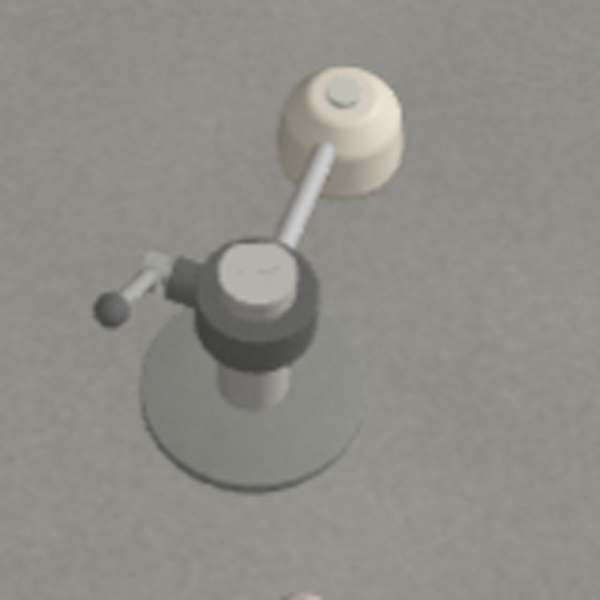

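The top view shows the post's D-shaped end centred near (311,228), with its flat facing the image bottom (-x). The screw points right and slightly down, with its hub near (341,241) and knob at (354,210). The lamp is at (281,302), lower left. Buddha is at (302,138), the cup at (440,165), the tin at (450,263) and the dish at (170,235). Next I'll fit the geometry numerically.

```bash
cat > fitD.py <<'E'
from h import *
from scipy.optimize import minimize
def fitD(c,x0,y0,verbose=True):
    # rectified metric patch at z=.142 of post top
    S=0.0005; n=140
    ii,jj=np.mgrid[0:n,0:n]; X=x0+(n/2-ii)*S; Y=y0+(n/2-jj)*S
    uv=proj(c,np.c_[X.ravel(),Y.ravel(),np.full(X.size,.142)]).astype(np.float32)
    g=cv2.cvtColor(c["pixels"],cv2.COLOR_RGB2GRAY).astype(np.float32)
    P=cv2.remap(g,uv[:,0].reshape(n,n),uv[:,1].reshape(n,n),cv2.INTER_LINEAR)
    def model(p,ret=False):
        cx,cy,th,A,B,s=p
        dx=X-cx;dy=Y-cy;r=np.hypot(dx,dy)
        d=np.minimum(.022-r,.0182-(dx*np.cos(th)+dy*np.sin(th)))
        m=B+(A-B)/(1+np.exp(-d/s))
        w=(r<.031)
        return (np.abs(m-P)*w).sum()/w.sum()
    best=[]
    for th in np.arange(-np.pi,np.pi,np.pi/12):
        r=minimize(model,[x0,y0,th,200,70,.0008],method="Nelder-Mead",options=dict(maxiter=3000,xatol=1e-5,fatol=1e-4,initial_simplex=None))
        best.append((r.fun,r.x))
    best.sort(key=lambda a:a[0]);return best,P
E
python3 - <<'E'
from fitD import *
t=cap("top");s=cap("scene")
p=at_z(t,(310.5,227),.142);print(p)
b,P=fitD(t,p[0],p[1])
for f,x in b[:6]: print(round(f,3),np.round(x,4),np.degrees(x[2])%360)
cv2.imwrite("pics/D.png",cv2.resize(P.astype(np.uint8),None,fx=4,fy=4))
hub=at_z(t,(341,241.5),.105);print("hub",hub)
k,e=tri(t,(240+430/3.75,180+110/3.75),s,(270+112/3.75,150+310/3.75));print("knob",k,e)
l=at_z(t,(240+150/3.75,180+463/3.75),.127);print("lamp top",l)
E
```

```text
[0.60703549 0.04487796 0.142     ]
1.57 [6.070000e-01 4.730000e-02 3.204000e+00 1.950014e+02 8.773020e+01
 8.000000e-04] 183.57721809458698
1.57 [6.07000e-01 4.73000e-02 3.20400e+00 1.95005e+02 8.77283e+01 8.00000e-04] 183.5770358178578
1.57 [ 6.070000e-01  4.730000e-02 -3.078800e+00  1.950025e+02  8.772960e+01
  8.000000e-04] 183.59598381035852
1.57 [ 6.070000e-01  4.730000e-02 -3.078500e+00  1.950123e+02  8.772730e+01
  8.000000e-04] 183.61246244241562
1.57 [ 6.070000e-01  4.730000e-02 -3.078600e+00  1.950112e+02  8.773860e+01
  8.000000e-04] 183.60973559720028
1.57 [6.070000e-01 4.730000e-02 3.204600e+00 1.950039e+02 8.772330e+01
 8.000000e-04] 183.60946867752182
hub [ 0.58143647 -0.01067362  0.105     ]
knob [ 0.63839074 -0.03386622  0.14870213] 0.002153230823741093
lamp top [0.46711237 0.10163929 0.127     ]fitD.py:14: RuntimeWarning: overflow encountered in exp
  m=B+(A-B)/(1+np.exp(-d/s))
```

View pics/D.png

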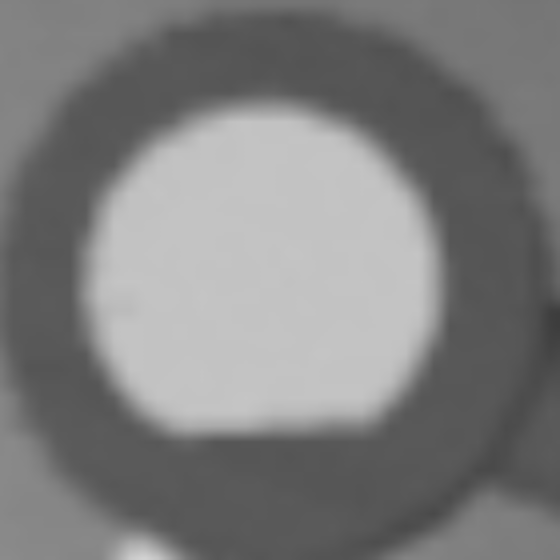

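arm_command(commands=[{"dx": 0.86,"dy": -0.745},{"dx": 0.86,"dy": -0.745},{"dx": 0.86,"dy": -0.745},{"dx": 0.86,"dy": -0.745},{"dx": 0.86,"dy": -0.745},{"dx": 0.86,"dy": -0.745},{"dx": 0.86,"dy": -0.745},{"dx": 0.86,"dy": -0.745}])

```text
invalid input
```

arm_command(commands=[{"dx": 0.86,"dy": -0.745},{"dx": 0.86,"dy": -0.745},{"dx": 0.86,"dy": -0.745},{"dx": 0.86,"dy": -0.745},{"dx": 0.86,"dy": -0.745},{"dx": 0.86,"dy": -0.745},{"dx": 0.86,"dy": -0.745},{"dx": 0.86,"dy": -0.745}])

```text
invalid input
```

arm_command(commands=[{"dx": 0.86,"dy": -0.745},{"dx": 0.86,"dy": -0.745},{"dx": 0.86,"dy": -0.745},{"dx": 0.86,"dy": -0.745},{"rz": -1},{"rz": -1},{"rz": -1},{"rz": -1}])

```text
invalid input
```

arm_command(commands=[{"rz": -1},{"rz": -1},{"rz": -1},{"rz": -1},{"rz": -1},{"rz": -1},{"rz": -1},{"rz": -1}])

```text
invalid input
```

arm_command(commands=[{"rz": -1},{"rz": -1},{"rz": -1},{"rz": -1},{"rz": -1},{"rz": -1},{"rz": -1},{"rz": -1}])

```text
invalid input
```

arm_command(commands=[{"rz": -1},{"rz": -1},{"rz": -1},{"rz": -1},{"rz": -1},{"rz": -1},{"rz": -0.4,"claw": 50},{"claw": 50}])

```text
invalid input
```

```bash
cat > st.py <<'E'
from h import *
def st():
    s=get_state();R=np.array(s["tcp_rot"])
    print("t",s["time_s"],"pos",np.round(s["position"],4),"xang",np.round(np.degrees(np.arctan2(R[1,0],R[0,0])),2),"zax",np.round(R[:,2],3),"F",np.round(s["wrist_force"],2),"w",round(s["grip_width"],4),"q",np.round(s["q"],2));return s,R
E
python3 -c "
from st import *
st();cap('top','pics/t1.png')"
```

```text
t 1.2 pos [ 0.2824 -0.5576  0.3039] xang 26.86 zax [ 0. -0. -1.] F [-0.05  0.32 -0.84] w 0.0855 q [-1.1   0.35  1.63 -0.    1.16 -0.  ]
```

View pics/t1.png

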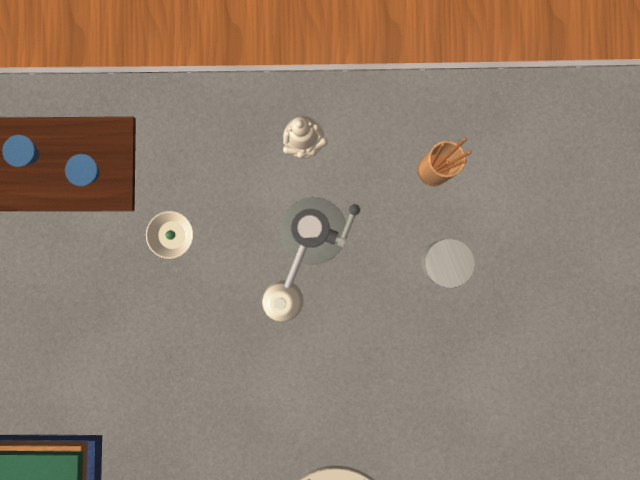

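The calls were refused and the picture is unchanged, so every row probably needs all seven keys.

arm_command(commands=[{"dx": 0.86,"dy": -0.745,"dz": 0,"rx": 0,"ry": 0,"rz": 0,"claw": 85},{"dx": 0.86,"dy": -0.745,"dz": 0,"rx": 0,"ry": 0,"rz": 0,"claw": 85},{"dx": 0.86,"dy": -0.745,"dz": 0,"rx": 0,"ry": 0,"rz": 0,"claw": 85},{"dx": 0.86,"dy": -0.745,"dz": 0,"rx": 0,"ry": 0,"rz": 0,"claw": 85},{"dx": 0.86,"dy": -0.745,"dz": 0,"rx": 0,"ry": 0,"rz": 0,"claw": 85},{"dx": 0.86,"dy": -0.745,"dz": 0,"rx": 0,"ry": 0,"rz": 0,"claw": 85},{"dx": 0.86,"dy": -0.745,"dz": 0,"rx": 0,"ry": 0,"rz": 0,"claw": 85},{"dx": 0.86,"dy": -0.745,"dz": 0,"rx": 0,"ry": 0,"rz": 0,"claw": 85}])

```text
time_s: 2.25
position: [0.3861, -0.3038, 0.3041]
tcp_rot: [[0.892, 0.452, 0.0], [0.452, -0.892, -0.0], [0.0, 0.0, -1.0]]
wrist_force: [1.2, -0.5, -0.3]
grip_width: 0.085
```

arm_command(commands=[{"dx": 0.86,"dy": -0.745,"dz": 0,"rx": 0,"ry": 0,"rz": 0,"claw": 85},{"dx": 0.86,"dy": -0.745,"dz": 0,"rx": 0,"ry": 0,"rz": 0,"claw": 85},{"dx": 0.86,"dy": -0.745,"dz": 0,"rx": 0,"ry": 0,"rz": 0,"claw": 85},{"dx": 0.86,"dy": -0.745,"dz": 0,"rx": 0,"ry": 0,"rz": 0,"claw": 85},{"dx": 0.86,"dy": -0.745,"dz": 0,"rx": 0,"ry": 0,"rz": 0,"claw": 85},{"dx": 0.86,"dy": -0.745,"dz": 0,"rx": 0,"ry": 0,"rz": 0,"claw": 85},{"dx": 0.86,"dy": -0.745,"dz": 0,"rx": 0,"ry": 0,"rz": 0,"claw": 85},{"dx": 0.86,"dy": -0.745,"dz": 0,"rx": 0,"ry": 0,"rz": 0,"claw": 85}])

```text
time_s: 3.25
position: [0.4895, -0.0509, 0.3041]
tcp_rot: [[0.892, 0.452, 0.0], [0.452, -0.892, -0.0], [0.0, 0.0, -1.0]]
wrist_force: [0.4, 0.3, -0.1]
grip_width: 0.0852
```

arm_command(commands=[{"dx": 0.86,"dy": -0.745,"dz": 0,"rx": 0,"ry": 0,"rz": 0,"claw": 85},{"dx": 0.86,"dy": -0.745,"dz": 0,"rx": 0,"ry": 0,"rz": 0,"claw": 85},{"dx": 0.86,"dy": -0.745,"dz": 0,"rx": 0,"ry": 0,"rz": 0,"claw": 85},{"dx": 0.86,"dy": -0.745,"dz": 0,"rx": 0,"ry": 0,"rz": 0,"claw": 85},{"dx": 0,"dy": 0,"dz": 0,"rx": 0,"ry": 0,"rz": -1,"claw": 85},{"dx": 0,"dy": 0,"dz": 0,"rx": 0,"ry": 0,"rz": -1,"claw": 85},{"dx": 0,"dy": 0,"dz": 0,"rx": 0,"ry": 0,"rz": -1,"claw": 85},{"dx": 0,"dy": 0,"dz": 0,"rx": 0,"ry": 0,"rz": -1,"claw": 85}])

```text
time_s: 4.25
position: [0.5408, 0.0744, 0.3039]
tcp_rot: [[0.682, 0.732, 0.0], [0.732, -0.682, -0.0], [0.0, 0.0, -1.0]]
wrist_force: [1.1, 0.5, 0.4]
grip_width: 0.085
```

arm_command(commands=[{"dx": 0,"dy": 0,"dz": 0,"rx": 0,"ry": 0,"rz": -1,"claw": 85},{"dx": 0,"dy": 0,"dz": 0,"rx": 0,"ry": 0,"rz": -1,"claw": 85},{"dx": 0,"dy": 0,"dz": 0,"rx": 0,"ry": 0,"rz": -1,"claw": 85},{"dx": 0,"dy": 0,"dz": 0,"rx": 0,"ry": 0,"rz": -1,"claw": 85},{"dx": 0,"dy": 0,"dz": 0,"rx": 0,"ry": 0,"rz": -1,"claw": 85},{"dx": 0,"dy": 0,"dz": 0,"rx": 0,"ry": 0,"rz": -1,"claw": 85},{"dx": 0,"dy": 0,"dz": 0,"rx": 0,"ry": 0,"rz": -1,"claw": 85},{"dx": 0,"dy": 0,"dz": 0,"rx": 0,"ry": 0,"rz": -1,"claw": 85}])

```text
time_s: 5.25
position: [0.5408, 0.0743, 0.304]
tcp_rot: [[0.052, 0.999, 0.0], [0.999, -0.052, 0.0], [0.0, 0.0, -1.0]]
wrist_force: [0.3, 0.4, 0.4]
grip_width: 0.0847
```

arm_command(commands=[{"dx": 0,"dy": 0,"dz": 0,"rx": 0,"ry": 0,"rz": -1,"claw": 85},{"dx": 0,"dy": 0,"dz": 0,"rx": 0,"ry": 0,"rz": -1,"claw": 85},{"dx": 0,"dy": 0,"dz": 0,"rx": 0,"ry": 0,"rz": -1,"claw": 85},{"dx": 0,"dy": 0,"dz": 0,"rx": 0,"ry": 0,"rz": -1,"claw": 85},{"dx": 0,"dy": 0,"dz": 0,"rx": 0,"ry": 0,"rz": -1,"claw": 50},{"dx": 0,"dy": 0,"dz": 0,"rx": 0,"ry": 0,"rz": -1,"claw": 50},{"dx": 0,"dy": 0,"dz": 0,"rx": 0,"ry": 0,"rz": -1,"claw": 50},{"dx": 0,"dy": 0,"dz": 0,"rx": 0,"ry": 0,"rz": -1,"claw": 50}])

```text
time_s: 6.25
position: [0.5408, 0.0743, 0.304]
tcp_rot: [[-0.602, 0.798, 0.0], [0.798, 0.602, 0.0], [-0.0, 0.0, -1.0]]
wrist_force: [0.7, 0.1, 0.9]
grip_width: 0.0499
```

arm_command(commands=[{"dx": 0,"dy": 0,"dz": 0,"rx": 0,"ry": 0,"rz": -1,"claw": 50},{"dx": 0,"dy": 0,"dz": 0,"rx": 0,"ry": 0,"rz": -1,"claw": 50},{"dx": 0,"dy": 0,"dz": 0,"rx": 0,"ry": 0,"rz": -1,"claw": 50},{"dx": 0,"dy": 0,"dz": 0,"rx": 0,"ry": 0,"rz": -1,"claw": 50},{"dx": 0,"dy": 0,"dz": 0,"rx": 0,"ry": 0,"rz": -1,"claw": 50},{"dx": 0,"dy": 0,"dz": 0,"rx": 0,"ry": 0,"rz": -1,"claw": 50},{"dx": 0,"dy": 0,"dz": 0,"rx": 0,"ry": 0,"rz": -0.4,"claw": 50},{"dx": 0,"dy": 0,"dz": 0,"rx": 0,"ry": 0,"rz": 0,"claw": 50}])

```text
time_s: 7.25
position: [0.5408, 0.0744, 0.3039]
tcp_rot: [[-0.932, 0.362, 0.0], [0.362, 0.932, 0.0], [-0.0, 0.0, -1.0]]
wrist_force: [0.2, 1.0, -0.4]
grip_width: 0.0499
```

```bash
python3 -c "
from st import *
st();cap('top','pics/t2.png')"
```

```text
t 7.25 pos [0.5408 0.0744 0.3039] xang 158.81 zax [ 0.  0. -1.] F [ 0.24  1.01 -0.37] w 0.0499 q [ 0.13  0.23  1.8   0.    1.11 -1.07]
```

View pics/t2.png

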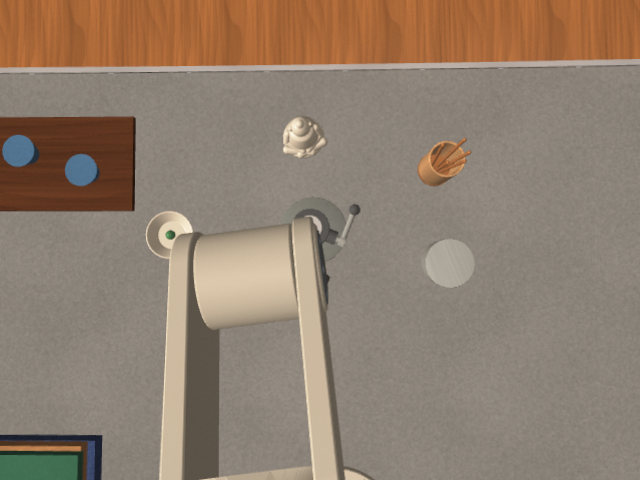

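The top view shows the arm now over the bar, with the gripper hidden, and the crank untouched at (354,210). I'll lower the tool to straddle the bar.

arm_command(commands=[{"dx": 0,"dy": 0,"dz": 0.8,"rx": 0,"ry": 0,"rz": 0,"claw": 50},{"dx": 0,"dy": 0,"dz": 0.8,"rx": 0,"ry": 0,"rz": 0,"claw": 50},{"dx": 0,"dy": 0,"dz": 0.8,"rx": 0,"ry": 0,"rz": 0,"claw": 50},{"dx": 0,"dy": 0,"dz": 0.8,"rx": 0,"ry": 0,"rz": 0,"claw": 50},{"dx": 0,"dy": 0,"dz": 0.8,"rx": 0,"ry": 0,"rz": 0,"claw": 50},{"dx": 0,"dy": 0,"dz": 0.8,"rx": 0,"ry": 0,"rz": 0,"claw": 50},{"dx": 0,"dy": 0,"dz": 0,"rx": 0,"ry": 0,"rz": 0,"claw": 17},{"dx": 0,"dy": 0,"dz": 0,"rx": 0,"ry": 0,"rz": 0,"claw": 17}])

```text
time_s: 8.3
position: [0.5412, 0.0744, 0.1606]
tcp_rot: [[-0.933, 0.361, 0.001], [0.361, 0.933, 0.0], [-0.001, 0.0, -1.0]]
wrist_force: [0.6, 0.8, 0.6]
grip_width: 0.017
```

```bash
python3 -c "
from st import *
st();cap('scene','pics/s3.png')
import cv2
b=cv2.imread('pics/s3.png');cv2.imwrite('pics/s3a.png',cv2.resize(b[100:320,250:470],None,fx=2.7,fy=2.7,interpolation=cv2.INTER_CUBIC))"
```

```text
t 8.3 pos [0.5412 0.0744 0.1606] xang 158.83 zax [ 0.001  0.    -1.   ] F [0.61 0.85 0.65] w 0.017 q [ 0.13  0.41  1.92  0.    0.81 -1.07]
```

View pics/s3a.png

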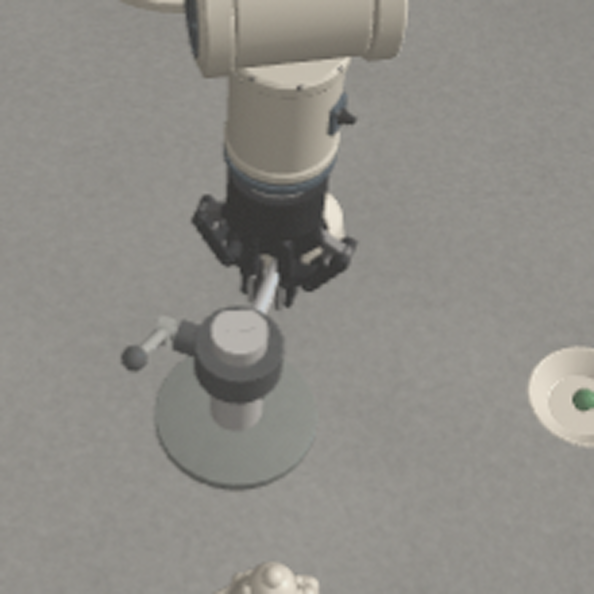

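The scene view shows the fingers either side of the bar, just inboard of the lamp. Next I'll sweep the collar clockwise about the post axis.

arm_command(commands=[{"dx": -0.009,"dy": 0.207,"dz": 0,"rx": 0,"ry": 0,"rz": 1,"claw": 17},{"dx": -0.009,"dy": 0.207,"dz": 0,"rx": 0,"ry": 0,"rz": 1,"claw": 17},{"dx": -0.009,"dy": 0.207,"dz": 0,"rx": 0,"ry": 0,"rz": 1,"claw": 17},{"dx": -0.009,"dy": 0.207,"dz": 0,"rx": 0,"ry": 0,"rz": 1,"claw": 17},{"dx": -0.009,"dy": 0.207,"dz": 0,"rx": 0,"ry": 0,"rz": 1,"claw": 17},{"dx": -0.009,"dy": 0.207,"dz": 0,"rx": 0,"ry": 0,"rz": 1,"claw": 17}])

```text
time_s: 9.1
position: [0.563, 0.1041, 0.1611]
tcp_rot: [[-0.625, 0.781, 0.001], [0.781, 0.625, -0.0], [-0.001, 0.001, -1.0]]
wrist_force: [-0.4, -2.5, 0.4]
grip_width: 0.0172
```

```bash
python3 -c "
from st import *
s,R=st();p=s['position'];d=p[:2]-[.607,.0473];print(np.hypot(*d),np.degrees(np.arctan2(d[1],d[0])))"
```

```text
t 9.1 pos [0.563  0.1041 0.1611] xang 128.69 zax [ 0.001 -0.    -1.   ] F [-0.42 -2.53  0.35] w 0.0172 q [ 0.18  0.45  1.86 -0.    0.83 -0.49]
0.07181606182591611 127.73585059420647
```

arm_command(commands=[{"dx": -0.009,"dy": 0.207,"dz": 0,"rx": 0,"ry": 0,"rz": 1,"claw": 17},{"dx": -0.009,"dy": 0.207,"dz": 0,"rx": 0,"ry": 0,"rz": 1,"claw": 17},{"dx": -0.009,"dy": 0.207,"dz": 0,"rx": 0,"ry": 0,"rz": 1,"claw": 17},{"dx": -0.009,"dy": 0.207,"dz": 0,"rx": 0,"ry": 0,"rz": 1,"claw": 17},{"dx": -0.009,"dy": 0.207,"dz": 0,"rx": 0,"ry": 0,"rz": 1,"claw": 17},{"dx": -0.009,"dy": 0.207,"dz": 0,"rx": 0,"ry": 0,"rz": 1,"claw": 17},{"dx": -0.009,"dy": 0.207,"dz": 0,"rx": 0,"ry": 0,"rz": 1,"claw": 17}])

```text
time_s: 9.98
position: [0.6027, 0.1197, 0.161]
tcp_rot: [[-0.064, 0.998, 0.001], [0.998, 0.064, -0.0], [-0.0, 0.001, -1.0]]
wrist_force: [-0.6, -1.3, -0.6]
grip_width: 0.0169
```

```bash
python3 -c "
from st import *
s,R=st();p=s['position'];d=p[:2]-[.607,.0473];print(np.hypot(*d),np.degrees(np.arctan2(d[1],d[0])))
cap('scene','pics/s4.png');cap('top','pics/t4.png')
for f,r in (('s4',(100,230)),('t4',(120,220))):
    b=cv2.imread('pics/%s.png'%f)[r[0]:r[0]+220,r[1]:r[1]+220];cv2.imwrite('pics/%sa.png'%f,cv2.resize(b,None,fx=2.7,fy=2.7,interpolation=cv2.INTER_CUBIC))"
```

```text
t 9.975 pos [0.6027 0.1197 0.161 ] xang 93.69 zax [ 0.001 -0.    -1.   ] F [-0.64 -1.26 -0.55] w 0.0169 q [ 0.19  0.5   1.77 -0.    0.87  0.13]
0.0724885910554405 93.3840013350272
```

View pics/s4a.png

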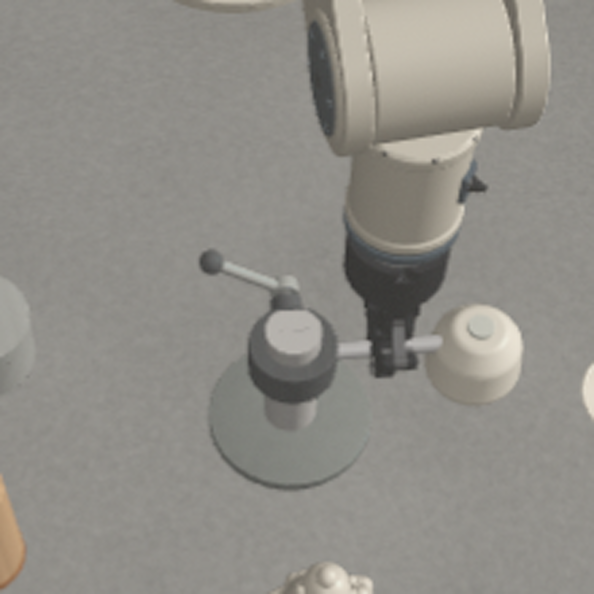

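View pics/t4a.png

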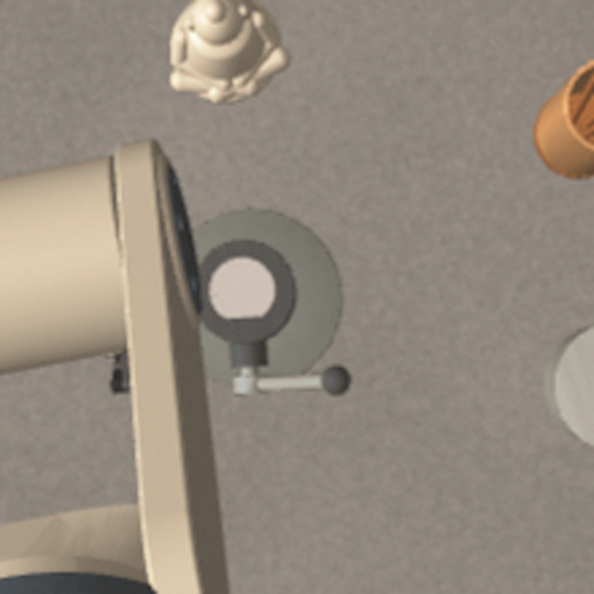

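The scene and top views show the screw facing the robot. The top picture has the stub at about (312,251) and the knob at (344,260). I'll measure the stub direction against the flat.

```bash
cat > ang.py <<'E'
from fitD import *
import sys
t=cap("top")
b,P=fitD(t,.607,.0473)
for f,x in b[:2]: print("D",round(f,2),np.round(x[:2],4),np.degrees(x[2])%360)
cx,cy=b[0][1][:2]
# warp at z=.105
S=.00025;n=480
ii,jj=np.mgrid[0:n,0:n];X=.60-ii*S;Y=cy+.05-jj*S
def warp(z):
    uv=proj(t,np.c_[X.ravel(),Y.ravel(),np.full(X.size,z)]).astype(np.float32)
    return cv2.remap(t["pixels"],uv[:,0].reshape(n,n),uv[:,1].reshape(n,n),cv2.INTER_CUBIC)
W=warp(.105)
cv2.imwrite(sys.argv[1],W[:,:,::-1])
g=cv2.cvtColor(W,cv2.COLOR_RGB2GRAY)
# stub profile rows: radius 38..52
for r in (.040,.043,.046,.049,.052,.056,.060,.064,.068):
    i=int(round((.60-(cx-r))/S)); row=g[i-2:i+3].mean(0)
    print(r,[int(v) for v in row[120:300:8]])
E
python3 ang.py pics/w1.png
```

```text
D 2.12 [0.607  0.0473] 183.84207538771335
D 2.12 [0.607  0.0473] 183.87993969798373
0.04 [135, 134, 133, 133, 125, 106, 98, 100, 102, 99, 94, 90, 81, 74, 67, 61, 54, 62, 100, 126, 129, 127, 127]
0.043 [135, 135, 133, 135, 130, 109, 97, 100, 102, 98, 93, 89, 82, 76, 68, 61, 55, 63, 100, 126, 127, 127, 126]
0.046 [135, 135, 135, 134, 125, 106, 98, 100, 102, 99, 95, 89, 83, 74, 67, 60, 54, 63, 98, 125, 125, 126, 126]
0.049 [133, 135, 133, 134, 132, 116, 99, 101, 100, 99, 94, 90, 83, 76, 68, 59, 55, 55, 90, 123, 125, 124, 126]
0.052 [132, 133, 132, 131, 133, 119, 109, 114, 118, 130, 136, 128, 115, 96, 88, 107, 113, 110, 118, 124, 126, 124, 124]
0.056 [131, 131, 131, 131, 130, 131, 129, 124, 127, 167, 186, 170, 147, 114, 99, 111, 119, 118, 119, 120, 117, 118, 117]
0.06 [128, 130, 130, 129, 130, 130, 151, 172, 181, 186, 181, 172, 164, 146, 128, 132, 144, 147, 148, 149, 151, 154, 154]
0.064 [132, 132, 132, 129, 128, 127, 152, 181, 187, 189, 185, 175, 162, 141, 144, 176, 184, 184, 185, 186, 185, 183, 183]
0.068 [132, 132, 133, 133, 134, 135, 157, 182, 187, 189, 184, 169, 155, 139, 121, 121, 134, 138, 139, 146, 146, 143, 154]
```

View pics/w1.png

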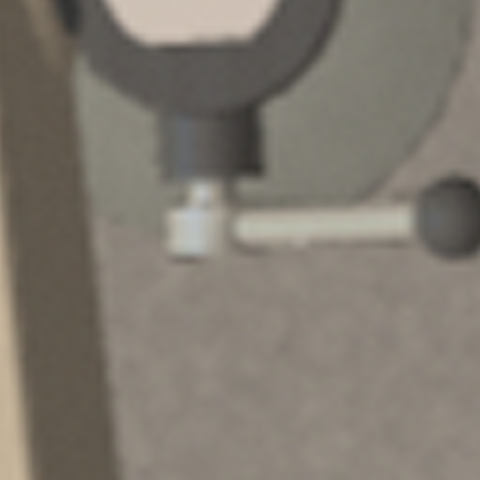

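The stub axis sits at about 183.0–183.5°, and the flat fits at 183.7–183.9°, so they agree within 1°. I'll release the bar, rise and go over the knob with the fingers shut.

arm_command(commands=[{"dx": 0,"dy": 0,"dz": 0,"rx": 0,"ry": 0,"rz": 0,"claw": 34},{"dx": 0,"dy": 0,"dz": 0,"rx": 0,"ry": 0,"rz": 0,"claw": 34},{"dx": 0,"dy": 0,"dz": -0.7,"rx": 0,"ry": 0,"rz": 0,"claw": 34},{"dx": 0,"dy": 0,"dz": -0.9,"rx": 0,"ry": 0,"rz": 0,"claw": 34},{"dx": 0,"dy": 0,"dz": -0.9,"rx": 0,"ry": 0,"rz": 0,"claw": 0},{"dx": 0,"dy": 0,"dz": -0.9,"rx": 0,"ry": 0,"rz": 0,"claw": 0}])

```text
time_s: 10.88
position: [0.6022, 0.1197, 0.2628]
tcp_rot: [[-0.068, 0.998, -0.0], [0.998, 0.068, 0.0], [0.0, -0.0, -1.0]]
wrist_force: [0.1, -0.7, 0.0]
grip_width: 0.0
```

arm_command(commands=[{"dx": -0.88,"dy": -0.43,"dz": 0,"rx": 0,"ry": 0,"rz": 0,"claw": 0},{"dx": -0.88,"dy": -0.43,"dz": 0,"rx": 0,"ry": 0,"rz": 0,"claw": 0},{"dx": -0.88,"dy": -0.43,"dz": 0,"rx": 0,"ry": 0,"rz": 0,"claw": 0},{"dx": -0.88,"dy": -0.43,"dz": 0,"rx": 0,"ry": 0,"rz": 0,"claw": 0},{"dx": -0.88,"dy": -0.43,"dz": 0,"rx": 0,"ry": 0,"rz": 0,"claw": 0},{"dx": 0,"dy": 0,"dz": 0,"rx": 0,"ry": 0,"rz": 0,"claw": 0}])

```text
time_s: 11.62
position: [0.5462, -0.0176, 0.262]
tcp_rot: [[-0.066, 0.998, -0.0], [0.998, 0.066, -0.0], [-0.0, -0.0, -1.0]]
wrist_force: [0.0, 0.5, 0.1]
grip_width: 0.0001
```

```bash
python3 -c "
from st import *
st()
cap('scene','pics/s5.png');cap('top','pics/t5.png')
for f,r in (('s5',(100,230)),('t5',(120,220))):
    b=cv2.imread('pics/%s.png'%f)[r[0]:r[0]+220,r[1]:r[1]+220];cv2.imwrite('pics/%sa.png'%f,cv2.resize(b,None,fx=2.7,fy=2.7,interpolation=cv2.INTER_CUBIC))"
```

```text
t 11.625 pos [ 0.5462 -0.0176  0.262 ] xang 93.78 zax [-0. -0. -1.] F [0.02 0.54 0.1 ] w 0.0001 q [-0.03  0.28  1.84 -0.    1.02 -0.1 ]
```

View pics/s5a.png

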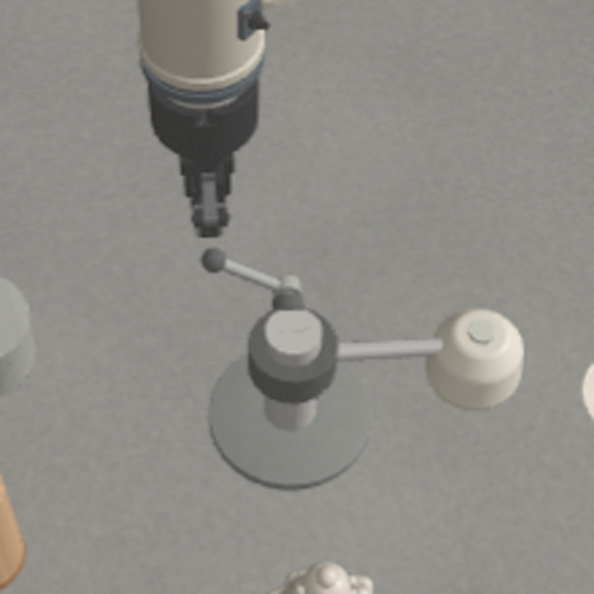

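View pics/t5a.png

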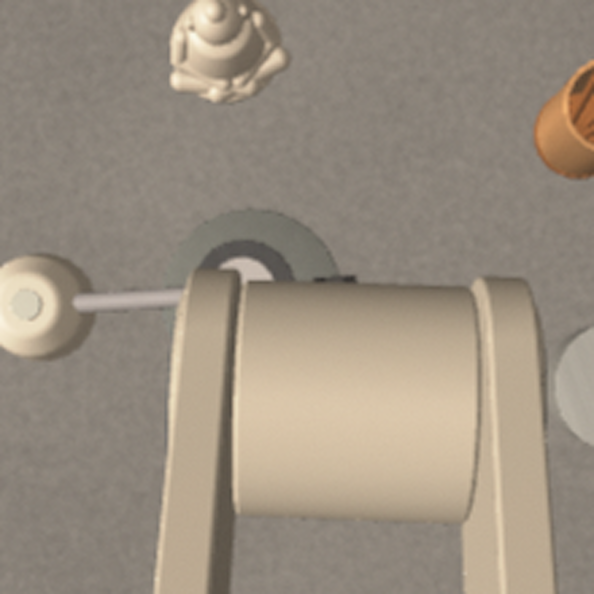

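```bash
python3 -c "
from h import *
t=cap('top');s=cap('scene')
l=at_z(t,(220+27/2.7,120+304/2.7),.127);print(l,np.degrees(np.arctan2(l[1]-.0473,l[0]-.607)),np.hypot(l[1]-.0473,l[0]-.607))
print(tri(t,(220+336/2.7,120+380/2.7),s,(230+213/2.7,100+260/2.7)))
print(proj(s,[[.5462,-.0176,.189]])) 
"
```

```text
[0.59754154 0.1951524  0.127     ] 93.66035395672012 0.1481546318144078
(array([ 0.54608727, -0.01571663,  0.1480896 ]), np.float64(0.001555891091416486))
[[307.17983046 184.89898274]]
```

The lamp bears 93.7°, so the screw is at 183.7°, facing the flat. The knob is at (0.546, -0.016, 0.148), right under the fingertips. I'll push it down along its arc.

arm_command(commands=[{"dx": 0,"dy": 0,"dz": 0.85,"rx": 0,"ry": 0,"rz": 0,"claw": 0},{"dx": -0.08,"dy": 0,"dz": 0.3,"rx": 0,"ry": 0,"rz": 0,"claw": 0},{"dx": -0.15,"dy": 0,"dz": 0.26,"rx": 0,"ry": 0,"rz": 0,"claw": 0},{"dx": -0.07,"dy": 0,"dz": 0.2,"rx": 0,"ry": 0,"rz": 0,"claw": 0},{"dx": -0.07,"dy": 0,"dz": 0.21,"rx": 0,"ry": 0,"rz": 0,"claw": 0}])

```text
time_s: 12.45
position: [0.5481, -0.0277, 0.2073]
tcp_rot: [[-0.067, 0.998, 0.001], [0.998, 0.067, -0.0], [-0.0, 0.001, -1.0]]
wrist_force: [0.2, -2.9, 2.7]
grip_width: -0.0002
```

```bash
python3 -c "
from st import *
st()
cap('scene','pics/s6.png');cap('top','pics/t6.png')
for f,r in (('s6',(100,230)),):
    b=cv2.imread('pics/%s.png'%f)[r[0]:r[0]+220,r[1]:r[1]+220];cv2.imwrite('pics/%sa.png'%f,cv2.resize(b,None,fx=2.7,fy=2.7,interpolation=cv2.INTER_CUBIC))"
```

```text
t 12.45 pos [ 0.5481 -0.0277  0.2073] xang 93.85 zax [ 0.001 -0.    -1.   ] F [ 0.24 -2.87  2.75] w -0.0002 q [-0.05  0.35  1.88 -0.    0.91 -0.12]
```

View pics/s6a.png

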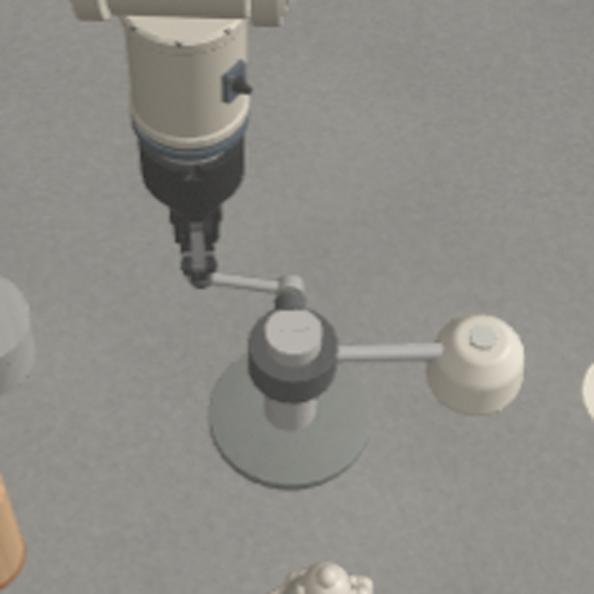

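```bash
cat > lamp.py <<'E'
from h import *
# lamp angle by registering lamp patch in both cams: use small cap circle centroid in top
from fitD import fitD
def lamp(c):
    # analytic: brightness blob of the lamp in top image rectified at z .127
    S=.0005;n=240
    ii,jj=np.mgrid[0:n,0:n];X=.5975+(n/2-ii)*S;Y=.197+(n/2-jj)*S
    uv=proj(c,np.c_[X.ravel(),Y.ravel(),np.full(X.size,.095)]).astype(np.float32)
    W=cv2.remap(c["pixels"],uv[:,0].reshape(n,n),uv[:,1].reshape(n,n),cv2.INTER_LINEAR)
    hsv=cv2.cvtColor(W,cv2.COLOR_RGB2HSV)
    m=((W[:,:,0].astype(int)-W[:,:,2])>18).astype(np.uint8)
    k,lab,stt,cen=cv2.connectedComponentsWithStats(m)
    i=1+np.argmax(stt[1:,4]); return W,m,stt[i],cen[i],(.5975+(n/2-cen[i][1])*S,.197+(n/2-cen[i][0])*S)
if __name__=="__main__":
    import sys
    t=cap("top")
    for f in sys.argv[1:]:
        t["pixels"]=cv2.imread(f)[:,:,::-1].copy()
        W,m,s,c,p=lamp(t);print(f,s,p,np.degrees(np.arctan2(p[1]-.0473,p[0]-.607)),np.hypot(p[1]-.0473,p[0]-.607))
E
python3 lamp.py pics/t5.png pics/t6.png
python3 -c "
import cv2
cv2.imwrite('pics/t6a.png',cv2.resize(cv2.imread('pics/t6.png')[120:340,180:400],None,fx=2.7,fy=2.7,interpolation=cv2.INTER_CUBIC))"
```

```text
pics/t5.png [   39    43   201   163 20875] (np.float64(0.5971738443113773), np.float64(0.1950908023952096)) 93.80382172341855 0.14811709762291772
pics/t6.png [   39    29   197   160 20828] (np.float64(0.6032051805262147), np.float64(0.19527520645285193)) 91.46902646177081 0.14802385746764868
```

View pics/t6a.png

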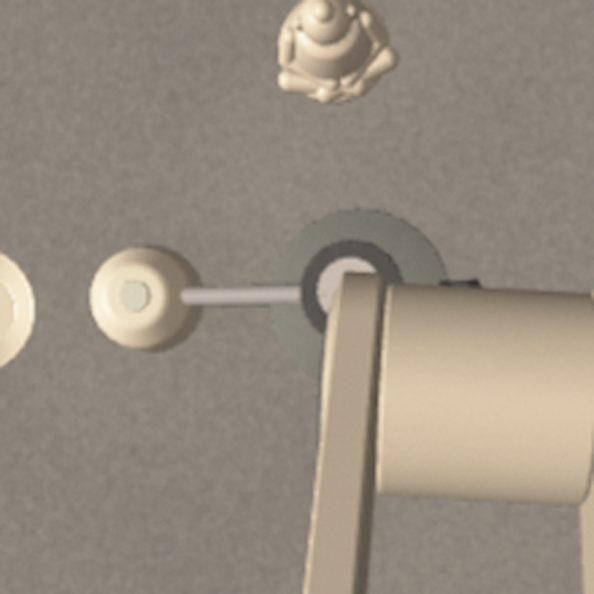

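The top view shows the lamp bearing dropped to 91.5°. The knob rolled on the fingertip and dragged the collar 2.3° clockwise. I'll drag it back outboard about 2.7 mm, then carry on by turning the tool rigidly with the crank about the screw axis, so nothing slides.

arm_command(commands=[{"dx": -0.05,"dy": 0,"dz": 0.02,"rx": 0,"ry": 0,"rz": 0,"claw": 0},{"dx": -0.05,"dy": 0,"dz": 0,"rx": 0,"ry": 0,"rz": 0,"claw": 0},{"dx": 0,"dy": 0,"dz": 0,"rx": 0,"ry": 0,"rz": 0,"claw": 0}])

```text
time_s: 12.98
position: [0.5479, -0.0304, 0.2068]
tcp_rot: [[-0.067, 0.998, 0.0], [0.998, 0.067, 0.0], [0.0, 0.0, -1.0]]
wrist_force: [0.3, -0.2, 0.2]
grip_width: -0.0002
```

```bash
python3 -c "
from st import *
st();cap('top','pics/t7.png')"; python3 lamp.py pics/t7.png
```

```text
t 12.975 pos [ 0.5479 -0.0304  0.2068] xang 93.86 zax [ 0.  0. -1.] F [ 0.29 -0.21  0.21] w -0.0002 q [-0.06  0.35  1.88  0.    0.91 -0.13]
pics/t7.png [   33    29   207   160 21033] (np.float64(0.603349854989778), np.float64(0.19509221223791187)) 91.4147930572453 0.14783728067294674
```

The finger slipped off and the collar stayed at 91.4°. I'll lift, measure the knob again, then grip it with the jaws along the screw axis so I can steer both collar and crank.

arm_command(commands=[{"dx": 0,"dy": 0,"dz": -0.6,"rx": 0,"ry": 0,"rz": 0,"claw": 0},{"dx": 0,"dy": 0,"dz": -0.8,"rx": 0,"ry": 0,"rz": 0,"claw": 44},{"dx": 0,"dy": 0,"dz": 0,"rx": 0,"ry": 0,"rz": 0,"claw": 44}])

```text
time_s: 13.45
position: [0.5492, -0.0304, 0.2514]
tcp_rot: [[-0.067, 0.998, 0.005], [0.998, 0.067, -0.0], [-0.001, 0.005, -1.0]]
wrist_force: [0.7, 0.9, -0.3]
grip_width: 0.0356
```

```bash
python3 -c "
from st import *
st();s=cap('scene','pics/s8.png')
b=cv2.imread('pics/s8.png')[140:250,270:380];cv2.imwrite('pics/s8a.png',cv2.resize(b,None,fx=5.4,fy=5.4,interpolation=cv2.INTER_CUBIC))
hub=np.array([.5430,.0457,.105]);lat=np.array([.0244,-.9997,0])
for ph in (5,10,15,20,25,30):
    P=hub+.075*(np.cos(np.radians(ph))*lat+np.array([0,0,np.sin(np.radians(ph))]));print(ph,P,(proj(s,P)-[270,140])*5.4)
print((proj(s,hub)-[270,140])*5.4)
"
```

```text
t 13.45 pos [ 0.5492 -0.0304  0.2514] xang 93.86 zax [ 0.005 -0.    -1.   ] F [ 0.66  0.94 -0.34] w 0.0356 q [-0.06  0.29  1.85  0.    1.   -0.13]
5 [ 0.54482304 -0.02899219  0.11153668] [[177.75057789 353.68815109]]
10 [ 0.5448022  -0.02813842  0.11802361] [[179.33478612 344.59808078]]
15 [ 0.54476764 -0.0267227   0.12441143] [[182.32472815 335.52611068]]
20 [ 0.54471964 -0.0247558   0.13065151] [[186.7167388  326.54466238]]
25 [ 0.54465854 -0.02225269  0.13669637] [[192.49507371 317.72741403]]
30 [ 0.54458483 -0.01923242  0.1425    ] [[199.63143104 309.14861324]]
[[359.32854707 358.23574657]]
```

View pics/s8a.png

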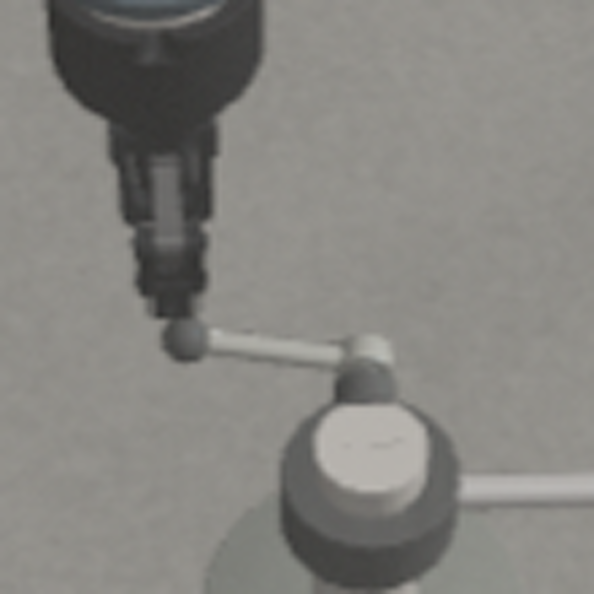

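The knob is seen at crop (186,338), matching a crank elevation of about 14° and a position near (0.545, -0.0265, 0.1235). I'll lower the open jaws over it and close.

arm_command(commands=[{"dx": 0.14,"dy": -0.11,"dz": 0,"rx": 0,"ry": 0,"rz": 0,"claw": 44},{"dx": 0,"dy": 0,"dz": 0.75,"rx": 0,"ry": 0,"rz": 0,"claw": 44},{"dx": 0,"dy": 0,"dz": 0.75,"rx": 0,"ry": 0,"rz": 0,"claw": 44},{"dx": 0,"dy": 0,"dz": 0.75,"rx": 0,"ry": 0,"rz": 0,"claw": 44},{"dx": 0,"dy": 0,"dz": 0,"rx": 0,"ry": 0,"rz": 0,"claw": 26},{"dx": 0,"dy": 0,"dz": 0,"rx": 0,"ry": 0,"rz": 0,"claw": 26}])

```text
time_s: 14.25
position: [0.5443, -0.0263, 0.1815]
tcp_rot: [[-0.067, 0.998, -0.0], [0.998, 0.067, 0.0], [0.0, -0.0, -1.0]]
wrist_force: [0.6, 0.1, 0.0]
grip_width: 0.0265
```

```bash
python3 -c "
from st import *
st();s=cap('scene','pics/s9.png');cap('top','pics/t9.png')
b=cv2.imread('pics/s9.png')[140:250,270:380];cv2.imwrite('pics/s9a.png',cv2.resize(b,None,fx=5.4,fy=5.4,interpolation=cv2.INTER_CUBIC))
"; python3 lamp.py pics/t9.png
```

```text
t 14.25 pos [ 0.5443 -0.0263  0.1815] xang 93.86 zax [-0.  0. -1.] F [0.6  0.08 0.02] w 0.0265 q [-0.05  0.38  1.91  0.    0.85 -0.12]
pics/t9.png [   35    28   205   164 21061] (np.float64(0.6032709273063958), np.float64(0.19513356440814777)) 91.44496838952472 0.14788058949291538
```

View pics/s9a.png

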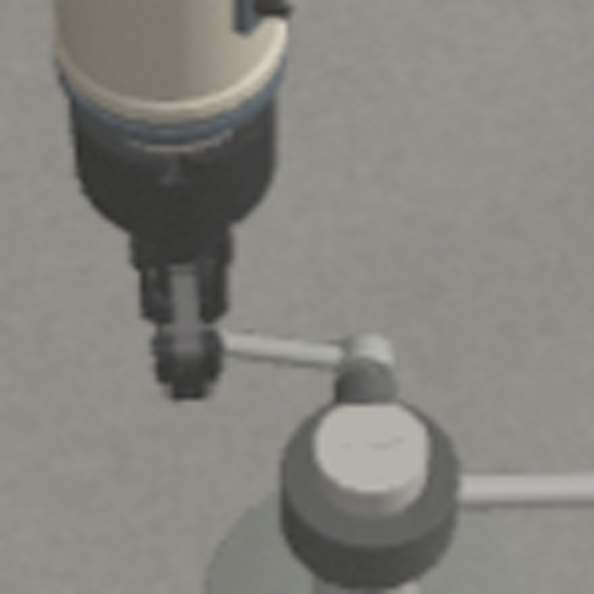

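The jaws straddle the knob with no contact and the collar hasn't moved. Closing now.

arm_command(commands=[{"dx": 0,"dy": 0,"dz": 0,"rx": 0,"ry": 0,"rz": 0,"claw": 10},{"dx": 0,"dy": 0,"dz": 0,"rx": 0,"ry": 0,"rz": 0,"claw": 10},{"dx": 0,"dy": 0,"dz": 0,"rx": 0,"ry": 0,"rz": 0,"claw": 10}])

```text
time_s: 14.78
position: [0.5446, -0.0266, 0.1815]
tcp_rot: [[-0.067, 0.998, 0.001], [0.998, 0.067, -0.0], [-0.0, 0.001, -1.0]]
wrist_force: [0.2, -2.3, 3.3]
grip_width: 0.0163
```

```bash
python3 -c "
from st import *
st();cap('top','pics/t10.png')
"; python3 lamp.py pics/t10.png
```

```text
t 14.775 pos [ 0.5446 -0.0266  0.1815] xang 93.86 zax [ 0.001 -0.    -1.   ] F [ 0.18 -2.26  3.27] w 0.0163 q [-0.05  0.38  1.91 -0.    0.85 -0.12]
pics/t10.png [   39    29   201   161 20978] (np.float64(0.6032910191629326), np.float64(0.1951219372676137)) 91.43729932038788 0.14786846072235976
```

arm_command(commands=[{"dx": -0.03,"dy": 0,"dz": 0,"rx": 0,"ry": 0,"rz": 0,"claw": 10},{"dx": -0.03,"dy": 0,"dz": 0,"rx": 0,"ry": 0,"rz": 0,"claw": 10},{"dx": -0.03,"dy": 0,"dz": 0,"rx": 0,"ry": 0,"rz": 0,"claw": 10},{"dx": 0,"dy": 0,"dz": 0,"rx": 0,"ry": 0,"rz": 0,"claw": 10}])

```text
time_s: 15.38
position: [0.5454, -0.028, 0.1812]
tcp_rot: [[-0.067, 0.998, 0.002], [0.998, 0.067, 0.002], [0.002, 0.002, -1.0]]
wrist_force: [4.3, 8.6, -1.2]
grip_width: 0.0165
```

```bash
python3 -c "
from st import *
st();cap('top','pics/t11.png');cap('scene','pics/s11.png')
b=cv2.imread('pics/s11.png')[140:250,270:380];cv2.imwrite('pics/s11a.png',cv2.resize(b,None,fx=5.4,fy=5.4,interpolation=cv2.INTER_CUBIC))
"; python3 lamp.py pics/t11.png
```

```text
t 15.375 pos [ 0.5454 -0.028   0.1812] xang 93.84 zax [ 0.002  0.002 -1.   ] F [ 4.35  8.57 -1.17] w 0.0165 q [-0.05  0.38  1.91  0.    0.85 -0.12]
pics/t11.png [   40    34   200   161 21102] (np.float64(0.6009607620130794), np.float64(0.19490522225381482)) 92.34293850450358 0.147728717695852
```

View pics/s11a.png

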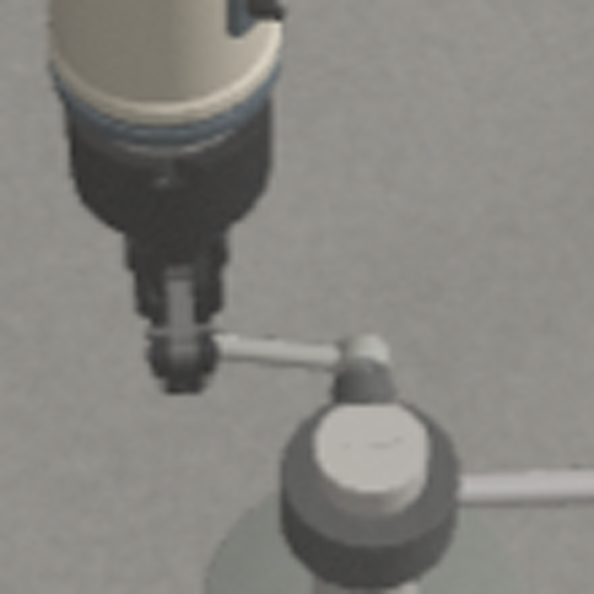

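The collar moved only 0.9° because the knob must also shift along +x on its circle about the post. I'll add that component.

arm_command(commands=[{"dx": 0,"dy": 0.03,"dz": 0,"rx": 0,"ry": 0,"rz": 0,"claw": 10},{"dx": 0,"dy": 0.03,"dz": 0,"rx": 0,"ry": 0,"rz": 0,"claw": 10},{"dx": 0,"dy": 0.03,"dz": 0,"rx": 0,"ry": 0,"rz": 0,"claw": 10},{"dx": 0,"dy": 0,"dz": 0,"rx": 0,"ry": 0,"rz": 0,"claw": 10}])

```text
time_s: 16.02
position: [0.5467, -0.0286, 0.1809]
tcp_rot: [[-0.067, 0.998, -0.001], [0.998, 0.067, 0.0], [0.001, -0.001, -1.0]]
wrist_force: [-1.8, 4.6, 0.1]
grip_width: 0.0167
```

```bash
python3 -c "
from st import *
st();cap('top','pics/t12.png')
"; python3 lamp.py pics/t12.png
```

```text
t 16.025 pos [ 0.5467 -0.0286  0.1809] xang 93.87 zax [-0.001  0.    -1.   ] F [-1.83  4.64  0.09] w 0.0167 q [-0.06  0.39  1.9   0.    0.85 -0.12]
pics/t12.png [   40    38   185   167 20770] (np.float64(0.5991105199807415), np.float64(0.19567561386615312)) 93.04368491205167 0.14858521691316418
```

arm_command(commands=[{"dx": -0.03,"dy": 0.04,"dz": 0,"rx": 0,"ry": 0,"rz": 0,"claw": 10},{"dx": 0,"dy": 0,"dz": 0,"rx": 0,"ry": 0,"rz": 0,"claw": 10},{"dx": 0,"dy": 0,"dz": 0,"rx": 0,"ry": 0,"rz": 0,"claw": 10}])

```text
time_s: 16.5
position: [0.5479, -0.0295, 0.1808]
tcp_rot: [[-0.068, 0.998, -0.001], [0.998, 0.068, 0.0], [0.0, -0.001, -1.0]]
wrist_force: [-1.9, 4.8, 0.9]
grip_width: 0.0165
```

```bash
python3 -c "
from st import *
st();cap('top','pics/t13.png')
cv2.imwrite('pics/t13a.png',cv2.resize(cv2.imread('pics/t13.png')[120:340,180:400],None,fx=2.7,fy=2.7,interpolation=cv2.INTER_CUBIC))
"; python3 lamp.py pics/t13.png
```

```text
t 16.5 pos [ 0.5479 -0.0295  0.1808] xang 93.87 zax [-0.001  0.    -1.   ] F [-1.9   4.8   0.88] w 0.0165 q [-0.06  0.39  1.9   0.    0.86 -0.12]
pics/t13.png [   39    41   201   163 20880] (np.float64(0.5970287116858238), np.float64(0.1952524185823755)) 93.85563211428207 0.14828804656822098
```

View pics/t13a.png

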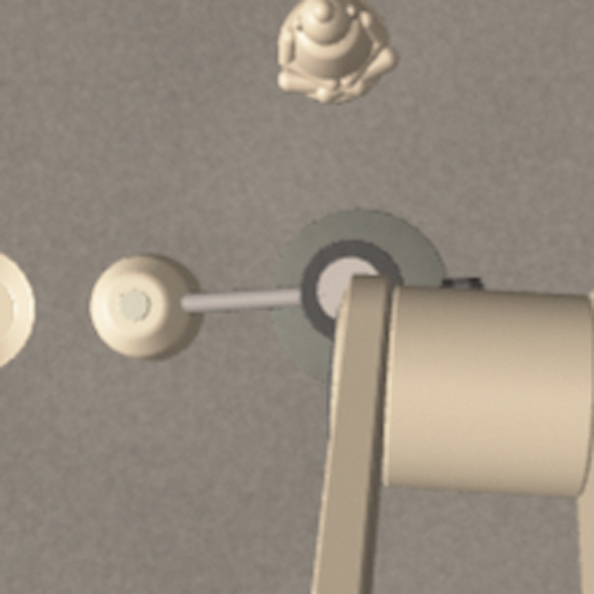

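The lamp bears 93.86°, the same as before the drag, and the grip follows. Now I'll rotate tool and crank together about the screw axis.

arm_command(commands=[{"dx": -0.129,"dy": 0,"dz": 0.131,"rx": 0,"ry": 0.6,"rz": 0,"claw": 10},{"dx": -0.129,"dy": 0,"dz": 0.131,"rx": 0,"ry": 0.6,"rz": 0,"claw": 10},{"dx": -0.129,"dy": 0,"dz": 0.131,"rx": 0,"ry": 0.6,"rz": 0,"claw": 10},{"dx": -0.129,"dy": 0,"dz": 0.131,"rx": 0,"ry": 0.6,"rz": 0,"claw": 10}])

```text
time_s: 17.1
position: [0.5488, -0.0437, 0.1642]
tcp_rot: [[-0.066, 0.998, -0.015], [0.975, 0.068, 0.21], [0.21, -0.001, -0.978]]
wrist_force: [-2.8, 5.3, 2.5]
grip_width: 0.0165
```

```bash
cat > chk.py <<'E'
from st import *
import sys
from lamp import lamp
s,R=st();p=s['position']; hub=np.array([.5431,.0432,.105])
print("hub in tool",R.T@(hub-p),"tilt",np.degrees(np.arccos(-R[2,2])))
t=cap('top','pics/t%s.png'%sys.argv[1]);W,m,a,c,q=lamp(t);print(a,"lamp",np.degrees(np.arctan2(q[1]-.0473,q[0]-.607)))
cap('scene','pics/s%s.png'%sys.argv[1])
b=cv2.imread('pics/s%s.png'%sys.argv[1])[140:250,270:380];cv2.imwrite('pics/s%sa.png'%sys.argv[1],cv2.resize(b,None,fx=5.4,fy=5.4,interpolation=cv2.INTER_CUBIC))
E
python3 chk.py 14
```

```text
t 17.1 pos [ 0.5488 -0.0437  0.1642] xang 93.87 zax [-0.015  0.21  -0.978] F [-2.77  5.27  2.53] w 0.0165 q [-0.18  0.44  1.88  0.26  0.89 -0.42]
hub in tool [0.07272335 0.0002734  0.07614316] tilt 12.137667039858664
[   40    43   200   162 21083] lamp 93.81596939236631
```

View pics/s14a.png

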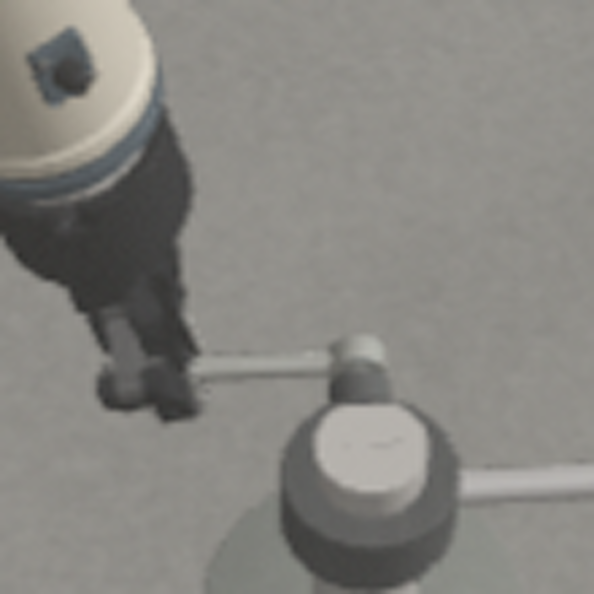

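arm_command(commands=[{"dx": -0.129,"dy": 0,"dz": 0.131,"rx": 0,"ry": 0.6,"rz": 0,"claw": 10},{"dx": -0.129,"dy": 0,"dz": 0.131,"rx": 0,"ry": 0.6,"rz": 0,"claw": 10},{"dx": -0.129,"dy": 0,"dz": 0.131,"rx": 0,"ry": 0.6,"rz": 0,"claw": 10},{"dx": -0.129,"dy": 0,"dz": 0.131,"rx": 0,"ry": 0.6,"rz": 0,"claw": 10},{"dx": -0.129,"dy": 0,"dz": 0.131,"rx": 0,"ry": 0.6,"rz": 0,"claw": 10}])

```text
time_s: 17.82
position: [0.5497, -0.0561, 0.1397]
tcp_rot: [[-0.06, 0.998, -0.032], [0.888, 0.068, 0.455], [0.456, -0.001, -0.89]]
wrist_force: [-3.3, 3.4, 2.9]
grip_width: 0.0162
```

```bash
python3 chk.py 15
```

```text
t 17.825 pos [ 0.5497 -0.0561  0.1397] xang 93.88 zax [-0.032  0.455 -0.89 ] F [-3.27  3.36  2.93] w 0.0162 q [-0.31  0.54  1.85  0.52  1.01 -0.72]
hub in tool [0.07274532 0.0001701  0.07622736] tilt 27.111892177697097
[   39    41   201   165 21490] lamp 93.93062532970141
```

View pics/s15a.png

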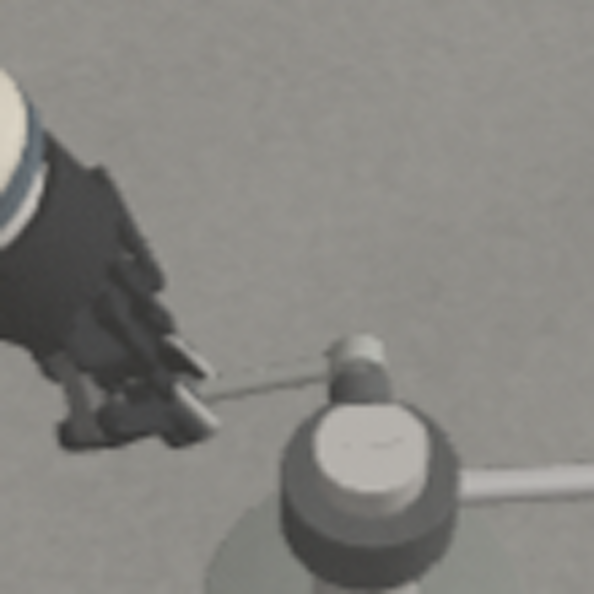

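arm_command(commands=[{"dx": -0.129,"dy": 0,"dz": 0.131,"rx": 0,"ry": 0.6,"rz": 0,"claw": 10},{"dx": -0.129,"dy": 0,"dz": 0.131,"rx": 0,"ry": 0.6,"rz": 0,"claw": 10},{"dx": -0.129,"dy": 0,"dz": 0.131,"rx": 0,"ry": 0.6,"rz": 0,"claw": 10},{"dx": -0.129,"dy": 0,"dz": 0.131,"rx": 0,"ry": 0.6,"rz": 0,"claw": 10}])

```text
time_s: 18.42
position: [0.5501, -0.0611, 0.1183]
tcp_rot: [[-0.053, 0.998, -0.044], [0.774, 0.068, 0.629], [0.63, -0.001, -0.776]]
wrist_force: [-2.8, 2.7, 3.4]
grip_width: 0.0167
```

```bash
python3 chk.py 16
```

```text
t 18.425 pos [ 0.5501 -0.0611  0.1183] xang 93.88 zax [-0.044  0.629 -0.776] F [-2.78  2.67  3.41] w 0.0167 q [-0.39  0.64  1.81  0.67  1.13 -0.9 ]
hub in tool [0.07276703 0.00015096 0.07623482] tilt 39.081728134094135
[   22    41   218   173 22320] lamp 94.01581810471298
```

View pics/s16a.png

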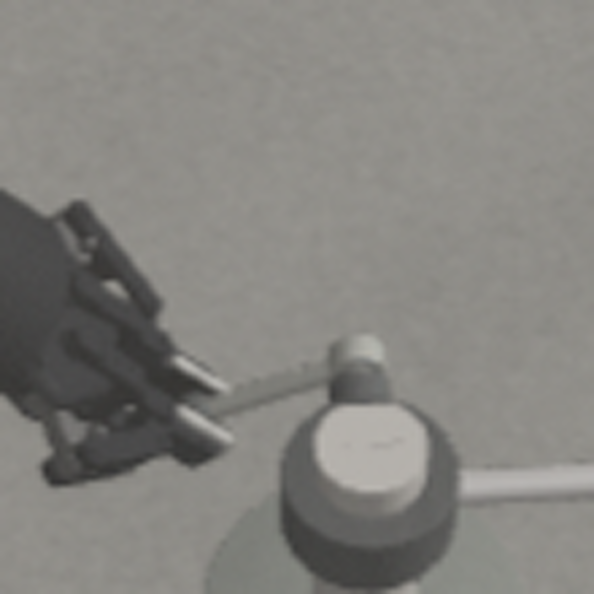

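arm_command(commands=[{"dx": -0.086,"dy": 0,"dz": 0.087,"rx": 0,"ry": 0.4,"rz": 0,"claw": 10},{"dx": -0.086,"dy": 0,"dz": 0.087,"rx": 0,"ry": 0.4,"rz": 0,"claw": 10}])

```text
time_s: 18.77
position: [0.5503, -0.0618, 0.1109]
tcp_rot: [[-0.05, 0.998, -0.047], [0.729, 0.068, 0.681], [0.683, -0.0, -0.73]]
wrist_force: [-3.2, 1.0, 3.4]
grip_width: 0.0165
```

```bash
python3 chk.py 17
```

```text
t 18.775 pos [ 0.5503 -0.0618  0.1109] xang 93.9 zax [-0.047  0.681 -0.73 ] F [-3.15  1.03  3.37] w 0.0165 q [-0.41  0.68  1.8   0.71  1.18 -0.94]
hub in tool [7.28182571e-02 2.55309100e-05 7.61597228e-02] tilt 43.07892395489975
[   21    38   219   179 22326] lamp 94.22526017661573
```

arm_command(commands=[{"dx": -0.043,"dy": 0,"dz": 0.044,"rx": 0,"ry": 0.2,"rz": 0,"claw": 10},{"dx": -0.043,"dy": 0,"dz": 0.044,"rx": 0,"ry": 0.2,"rz": 0,"claw": 10},{"dx": 0,"dy": 0,"dz": 0,"rx": 0,"ry": 0,"rz": 0,"claw": 10}])

```text
time_s: 19.25
position: [0.5503, -0.0621, 0.1075]
tcp_rot: [[-0.048, 0.998, -0.048], [0.705, 0.068, 0.706], [0.708, -0.0, -0.706]]
wrist_force: [-5.3, -1.3, 7.7]
grip_width: 0.0163
```

```bash
python3 chk.py 18
```

```text
t 19.25 pos [ 0.5503 -0.0621  0.1075] xang 93.87 zax [-0.048  0.706 -0.706] F [-5.25 -1.33  7.75] w 0.0163 q [-0.42  0.7   1.79  0.73  1.2  -0.96]
hub in tool [ 7.27332889e-02 -1.43213334e-05  7.64887938e-02] tilt 45.05936706539329
[   19    36   221   190 22391] lamp 94.1895198820951
```

View pics/s18a.png

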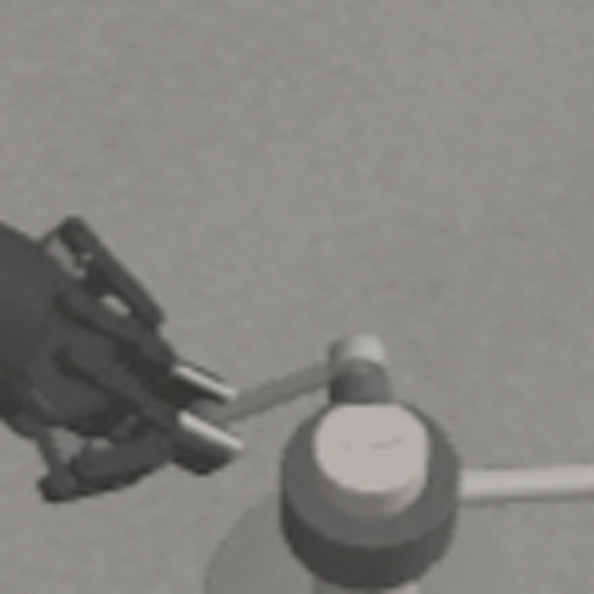

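The wrist force has risen to about 8 N, which suggests the screw is tight at roughly 1.3 rad. I'll release, back out along the fingers and check.

arm_command(commands=[{"dx": 0,"dy": 0,"dz": 0,"rx": 0,"ry": 0,"rz": 0,"claw": 40},{"dx": 0,"dy": 0,"dz": 0,"rx": 0,"ry": 0,"rz": 0,"claw": 40},{"dx": 0,"dy": 0,"dz": 0,"rx": 0,"ry": 0,"rz": 0,"claw": 40},{"dx": 0,"dy": 0,"dz": -0.6,"rx": 0,"ry": 0,"rz": 0,"claw": 40},{"dx": 0,"dy": 0,"dz": -0.9,"rx": 0,"ry": 0,"rz": 0,"claw": 40},{"dx": 0,"dy": 0,"dz": -0.9,"rx": 0,"ry": 0,"rz": 0,"claw": 40},{"dx": 0,"dy": 0,"dz": -0.9,"rx": 0,"ry": 0,"rz": 0,"claw": 40},{"dx": 0,"dy": 0,"dz": -0.9,"rx": 0,"ry": 0,"rz": 0,"claw": 40}])

```text
time_s: 20.35
position: [0.5567, -0.1522, 0.1979]
tcp_rot: [[-0.048, 0.998, -0.047], [0.706, 0.067, 0.705], [0.706, 0.001, -0.708]]
wrist_force: [0.3, 0.7, 0.2]
grip_width: 0.0405
```

```bash
python3 chk.py 19; python3 ang.py pics/w19.png | head -2; python3 -c "
from h import *
s=cap('scene');t=cap('top')
th=np.radians(183.8);hub=np.array([.607+.064*np.cos(th),.0473+.064*np.sin(th),.105]);lat=np.array([-np.sin(th),np.cos(th),0])
for c in (1.0,1.1,1.15,1.2,1.25,1.3,1.35):
    ph=np.pi/4-c;P=hub+.075*(np.cos(ph)*lat+np.array([0,0,np.sin(ph)]));print(c,P,(proj(s,P)-[270,140])*5.4,proj(t,P))
print((proj(s,hub)-[270,140])*5.4)
"
```

```text
t 20.35 pos [ 0.5567 -0.1522  0.1979] xang 93.86 zax [-0.047  0.705 -0.708] F [0.26 0.65 0.23] w 0.0405 q [-0.54  0.62  1.67  0.63  1.41 -0.89]
hub in tool [ 0.0730182  -0.00058881  0.20412959] tilt 44.9444534078012
[   28    41   212   184 22299] lamp 94.19998028989285
D 1.55 [0.607  0.0473] 183.80358009551887
D 1.55 [0.607  0.0473] 183.8035683877151
1.0 [ 0.54799723 -0.03006002  0.08902812] [[176.80463814 390.72714647]] [[351.09229469 259.13168782]]
1.1 [ 0.54786729 -0.02810371  0.08179216] [[182.0353159  400.08449454]] [[349.97091993 259.13394439]]
1.15 [ 0.54778451 -0.02685741  0.0782567 ] [[185.26305211 404.57907982]] [[349.27916429 259.14481355]]
1.2 [ 0.54769013 -0.02543637  0.07478809] [[188.88493521 408.93789494]] [[348.50342476 259.16205018]]
1.25 [ 0.54758437 -0.02384412  0.07139498] [[192.88946021 413.15172655]] [[347.6464051  259.18554486]]
1.3 [ 0.54746751 -0.02208465  0.06808588] [[197.26444761 417.21182442]] [[346.71092023 259.21517741]]
1.35 [ 0.54733983 -0.02016236  0.06486904] [[201.99709097 421.10990529]] [[345.69988472 259.25081769]]
[[352.93123354 358.54715302]]
```

View pics/s19a.png

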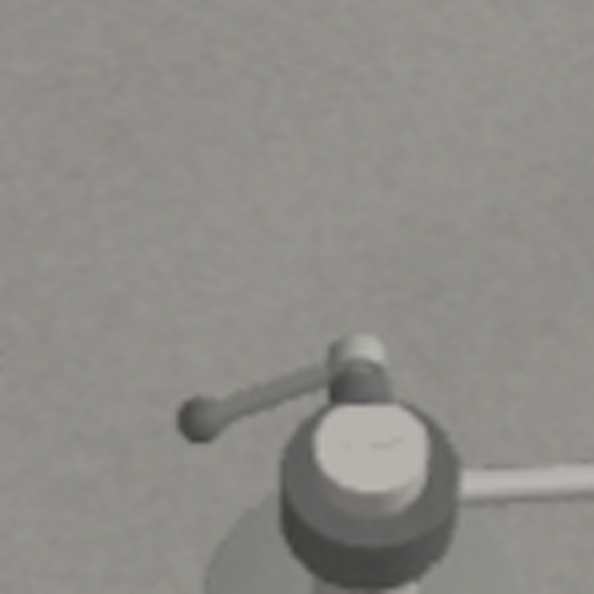

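View pics/t19.png

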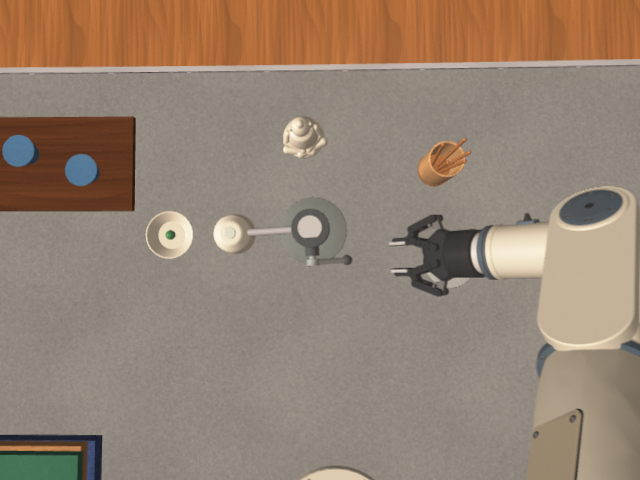

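The scene view shows the knob at crop (199,418), against a prediction of (197,417) for crank 1.30, well past the 1.15 threshold. In the top view the buddha, cup and dish are unmoved, and the tin is partly hidden under the gripper. I'll check the tin in the scene view.

```bash
python3 -c "
from st import *
a=cv2.imread('pics/s0.png');s=cap('scene','pics/s20.png');b=cv2.imread('pics/s20.png')
print('knob/stand diff vs s19',np.abs(b[200:290,290:390].astype(int)-cv2.imread('pics/s19.png')[200:290,290:390]).mean())
for n,(x,y,w,h) in dict(tin=(195,195,50,55),cup=(190,250,60,75),buddha=(320,300,60,55),dish=(440,222,55,50)).items():
    A=a[y:y+h,x:x+w];r=cv2.matchTemplate(b[y-15:y+h+15,x-15:x+w+15],A,cv2.TM_CCOEFF_NORMED);_,v,_,l=cv2.minMaxLoc(r);print(n,v,l[0]-15,l[1]-15)
st()"
```

```text
knob/stand diff vs s19 0.6410740740740741
tin 0.5116804838180542 -1 0
cup 0.9988558888435364 0 0
buddha 0.9993511438369751 0 0
dish 0.9994882941246033 0 0
t 20.65 pos [ 0.5561 -0.1501  0.1958] xang 93.81 zax [-0.049  0.706 -0.707] F [ 0.47  0.17 -0.85] w 0.0402 q [-0.54  0.62  1.67  0.63  1.41 -0.89]
```

View pics/s20.png

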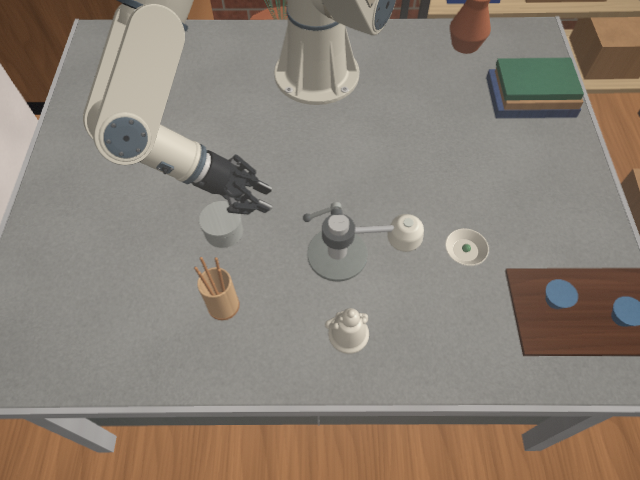

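The full scene shows the tin still at (222,225), the other bystanders unmoved and the gripper clear in the air. I'm handing in.

```bash
python3 -c "
from h import *
print(workorder.close_job())"
```

```text
the job is handed in; nothing more can be done
None
```

The set screw is tight on the flat at a crank angle of about 1.3 rad, and I handed the job in at about 21 s of the 72 s. No verdict was reported.

**What I did:** I turned the collar about 65° clockwise with the jaws either side of the lamp bar, until the screw faced the flat. Then I gripped the crank knob and swung it down about the screw's own axis.

**What went wrong on the way:** My first push, with the fingertips shut, dragged the collar 2.3° out of line. I gripped the knob, set the collar back and finished from there.

**Last checks:**
- **Collar:** The flat faces 183.8° and the lamp bears 94.2°, so the screw is at 184.2°, within 0.5° of the flat.
- **Crank:** The knob is within about 2 px, in a 5.4× enlarged picture, of where it should be at 1.30 rad. The wrist force rose to about 8 N at the end of the swing, as if against a stop.
- **At rest:** Two pictures taken moments apart match, so crank and collar look still. I did not measure their speeds.
- **Bystanders:** The figurine, chopstick holder and dish match the first picture with no shift. The tin was partly hidden by the gripper, so its match score was poor (0.51), but by eye it stands where it was.
- **Robot:** The gripper is clear of everything, with wrist force near zero.

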